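# Set the colorimeter's filter turret to the sample cell

## Robot

A 6-joint arm with a two-finger parallel gripper is mounted at the origin on the work surface. World frame = base frame: x ahead of the robot, y to its left, z up, the work surface at z = 0. Lengths are in mm, angles in rad, forces in N, time in s.
With the tool pointing down it reaches from about 375 to 925 mm from the base axis. Payload 5.7 kg.
Tool frame: the origin (TCP) lies on the centre line of the jaws, within the pads' length; the fingertips stand 17 mm ahead of it and the grasp point (between the pads) lies 2 mm behind it; z points along the fingers, y is the direction in which the jaws open and shut (so a half turn about z gives the same grasp; the last joint's range is limited). The gripper opens to 85 mm and grips with 20 to 120 N. Pads are 22 mm wide; open, the fingers measure 114 mm over their backs; the gripper's body (76 mm by 85 mm) begins 54 mm behind the grasp point. The pads swing forward as they close: fully open they stand 13 mm farther back than shut.
Start: joints at [1.108, 0.359, 1.51, -0, 1.272, -0.115], TCP at [204.49, 564.047, 248.267] pointing down, gripper open.
Joint ranges: [-2.97, 2.97], [-1.01, 2.36], [0.21, 2.38], [-0.96, 4.11], [0.2, 2.71], [-2.98, 2.98]. Speed limits (rad/s): [2.39, 2.39, 3.14, 3.14, 3.14, 3.14].

## Interface

Orientations are given as a unit quaternion [w, x, y, z].
In Python, from rig import manip gives the robot as it stands. The module is installed in compiled form; this text tells all that it offers.
- The arm moves only by the tool step_arm, never from a script. Its argument "targets" is a list of rows, each a list of 5 numbers: the shift along the tool's x, y, z in mm, then the turn about the tool's z in degrees, then the closure, from 0 (fully open) to 1 (shut). In form: [[x, y, z, turn, fingers], ...]. A call has 1 to 8 rows; each row is the pose to reach, as a shift and turn from the pose commanded when the call began, along the tool's axes at that moment; what a row does not reach only later rows make up. A row lasts 1/8 s, in which the tool goes at most 62.5 mm and 10.7 degrees, less where a joint would pass 70% of its speed; a pose out of reach is approached as far as the arm can. A call with a gripper value outside its range is refused whole. The fingers move at their own pace and stop on an object; the grip force is fixed at half the most. Time passes only in rows, so rows that repeat a pose let the fingers close. It gives the time, the measured TCP pose, the force and the opening at its end, in the units of the state.
- manip.sense(): the state, without advancing time (a new reading comes with each control period).
- manip.camera(name): name is "side" or "top"; returns the picture (384x512x3 uint8, blue, green, red); there is no depth.
- manip.camera_info(name): a dict with "fov_y" (degrees; the focal length in pixels is half the picture's height over the tangent of half this angle, whatever the lens; pixels are square), "cx", "cy" (the principal point, pixels), "R" (3x3) and "t" (3): a world point X has camera coordinates R X + t. Camera axes: x right, y down, z forward; pixel columns grow to the right and rows downward; lengths in mm; the calibration is good to about 2 mm. A picture is of the moment at which its call begins. camera_info takes no time and is no camera call.
- manip.hand_in(): hands the job in, once; it reports no verdict.
The state is a dict: "clock": time; "q": joint angles; "dq": joint speeds; "effort": joint torques, N m; "tool_pos": TCP position; "ee_rot": TCP orientation; "ft_force": force on the tool from outside, world axes, zero at the start; "wrist_torque": the same for the moment, N m; "finger_gap": opening from 0.0 (shut) to 1.0 (fully open).
Only numpy, scipy, OpenCV 4.12 (cv2) and the standard library are available. Lean on these libraries where they do the work, as an engineer would, in place of code of your own. Each camera call takes 0.05 s, during which the arm holds its last target.

## Task

The colorimeter's filter knob was left pulled up between stations. Turn it the shorter way round, so that green never passes in front of the well with the black plug, until its green filter faces the well that holds the amber cuvette, then feel for the notch there (the notched ring under the knob has shifted, so it may lie a dozen degrees to either side), press the knob gently until it is fully home, and let go. Leave the cuvette, the plug and the glassware alone.

Things in the scene. Friction and masses are not known exactly. Their poses are not given: they have to be found in the camera images.
- colorimeter: Cream bench colorimeter fixed on the bench, 260 (x) x 360 (y) x 90 mm high, flat deck; origin under its centre, z up, green control strip along the deck's -x edge. The filter turret's vertical axis stands at x = +30 mm, y = 0. Two grey square cell wells, 32 mm wide and 28 mm high, stand on the deck at x = +30 mm, y = +85 and -85 mm, one each side of the turret.
- ring_top (a point): Point on the turret axis level with the top of the steel index ring (94 mm across, 11 mm high) that lies on the deck under the turret. The ring has 8 radial notches, 45 degrees apart, each 9.5 mm wide and 8 mm deep; two of them point at the wells, but only to within 0.2 rad (12 degrees), either way. Do not press the knob's dog on the ring with more than 25 N.
- filter_knob: Filter turret: black fluted round knob, 40 mm across, 36 mm tall, on a black round skirt 92 mm across, 5 mm thick, with eight coloured discs. Origin on the turret axis at the skirt's underside, x towards the green disc. It turns either way without end (0.06 N m) and slides in a stiff bush (5 N; stays where left). Home has the origin 102 mm above the colorimeter's base; starts about 10 mm up.
- knob_top (a point): Centre of the knob's flat top, 41 mm above the skirt's underside and 36 mm above the skirt's top; 143 mm above the bench when the knob is fully home. Once the dog has begun to drop into a notch, pressing here with the knob free to turn lets it centre itself; twisting or wedging the dog while the knob is held tightly soon loads it with more than 25 N.
- green_mark (a point): Centre of the green disc (14 mm) on the skirt, 36 mm from the axis. Under it the skirt carries a round-nosed steel dog, 7 mm wide, that must drop into a notch of the ring; between notches it stands on the ring, 8 mm above home. As the ring has shifted, a well's notch is met with green up to 0.2 rad (12 degrees) to either side of facing that well: feel for it.
- cuvette: Amber square cuvette with a white cap, 12.5 x 12.5 x 45 mm, standing loose in one of the two wells (which one varies); origin at the centre of its underside, 94 mm above the bench, 85 mm from the turret axis. The green filter is to face this one.
- plug: Black square blanking plug, 12.5 x 12.5 x 45 mm, standing loose in the other well; origin at the centre of its underside. Green must not pass in front of it.
- flask: Loose conical glass flask on the bench beside the colorimeter, 82 mm across, 122 mm tall; origin under its centre.
- bottle: Loose amber glass reagent bottle on the bench on the other side, 68 mm across, 130 mm tall; origin under its centre.

How it is judged:
By the outcome, as a careful person would: the job done as asked, in the order asked, and still so for the second after the job is handed in, with the robot touching nothing.
It also fails if it takes over 58 s, if anything falls off the work surface, if the arm or the gripper's body presses on something with over 40 N, if the wrist force passes 120 N, or if a joint passes its speed limit or range.

## Working session

There is one attempt and no reset: what is moved stays moved. The work goes in short steps, Python scripts to look and compute and a tool call to move; the robot and the scene stay as the last step left them, time stands still between calls to the robot, and variables do not carry over. Pictures are saved under pics/ and viewed, and the job is handed in when it is done.

Besides the shell and the picture viewer there is one more tool, called after "Emit:" as name(argument=value, ...) on one line, values as JSON. step_arm: Moves the arm, as the interface text tells. Its arguments: {"type":"object","properties":{"targets":{"type":"array"}},"required":["targets"]}

```bash
mkdir -p pics
python3 - <<'E'
from rig import manip
import cv2
for n in("side","top"):
    cv2.imwrite(f"pics/{n}0.png",manip.camera(n)); i=manip.camera_info(n); print(n,i)
s=manip.sense();print(s)
E
```

```text
side {'fov_y': 57.84015303106315, 'cx': 255.67376794050057, 'cy': 188.6637204610711, 'R': array([[-0.90273375, -0.42991594,  0.01562209],
       [-0.27328802,  0.54504612, -0.79261491],
       [ 0.33224303, -0.71978956, -0.6095224 ]]), 't': array([523.77343222, 213.22461403, 688.74483849])}
top {'fov_y': 55.960218859566595, 'cx': 258.5740530288009, 'cy': 192.0684558485237, 'R': array([[-0.02711201, -0.99959252,  0.00892939],
       [-0.98611298,  0.02528013, -0.16414053],
       [ 0.1638479 , -0.01325557, -0.98639655]]), 't': array([ 43.16616434, 546.25948864, 875.5765782 ])}
{'clock': 0.1, 'q': array([ 1.10789035e+00,  3.59463868e-01,  1.51132682e+00,  3.08117596e-06,
        1.27251296e+00, -1.15111552e-01]), 'dq': array([ 0.0014617 , -0.00233422, -0.00466517,  0.00132356,  0.00173322,
        0.00110485]), 'effort': array([ 8.81430569e-04, -5.28651810e+01, -2.79351193e+01, -7.33199442e-06,
        4.95000058e-03, -2.21877919e-06]), 'tool_pos': array([204.24284042, 563.5405019 , 247.51823603]), 'ee_rot': array([-2.45229473e-04,  1.73022472e-01,  9.84917505e-01, -8.19596589e-04]), 'ft_force': array([-0.74530673,  0.43111621,  0.23367719]), 'wrist_torque': array([-0.06734905, -0.03282091,  0.03343536]), 'finger_gap': 1.0023009408099306}
```

View pics/side0.png

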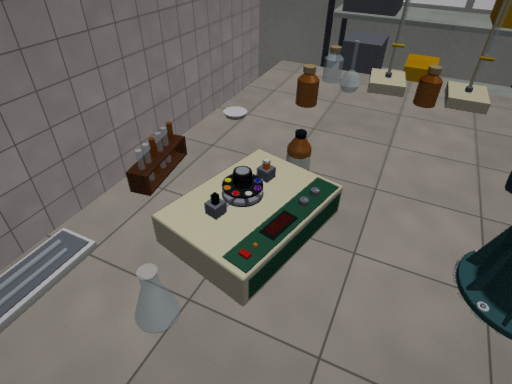

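View pics/top0.png

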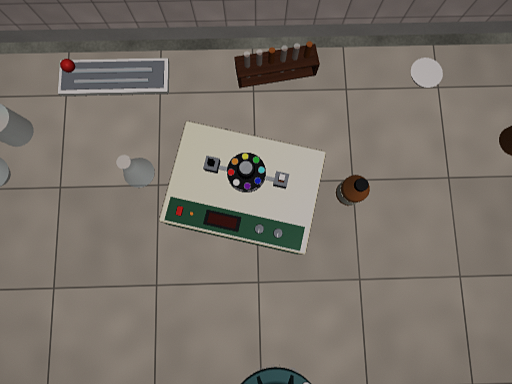

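The cuvette (white cap) stands at about top (281,179), the plug at (212,162), green at about (256,160) and the knob at (246,170). Next I'll zoom in and measure.

```bash
cat > h.py <<'E'
import numpy as np
from rig import manip
def K(n):
    i=manip.camera_info(n); f=192/np.tan(np.radians(i['fov_y']/2)); return f,i['cx'],i['cy'],np.array(i['R']),np.array(i['t'])
def at_z(n,u,v,z):
    f,cx,cy,R,t=K(n); d=R.T@np.array([(u-cx)/f,(v-cy)/f,1]); c=-R.T@t; return c+d*(z-c[2])/d[2]
def proj(n,X):
    f,cx,cy,R,t=K(n); p=R@np.array(X)+t; return f*p[0]/p[2]+cx,f*p[1]/p[2]+cy
E
python3 - <<'E'
import cv2
a=cv2.imread("pics/top0.png")[110:260,150:340]; cv2.imwrite("pics/top0z.png",cv2.resize(a,None,fx=4,fy=4,interpolation=cv2.INTER_CUBIC))
a=cv2.imread("pics/side0.png")[140:280,150:350]; cv2.imwrite("pics/side0z.png",cv2.resize(a,None,fx=4,fy=4,interpolation=cv2.INTER_CUBIC))
E
```

```text
(no output)
```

View pics/top0z.png

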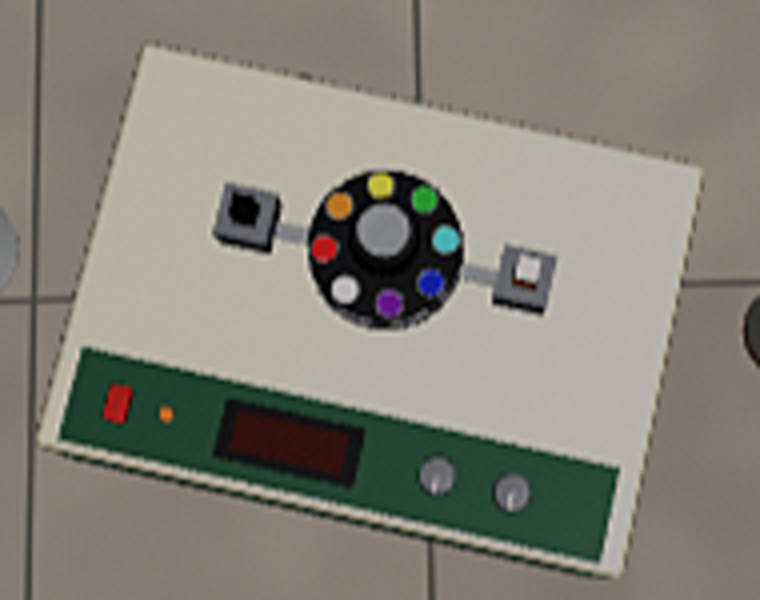

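View pics/side0z.png

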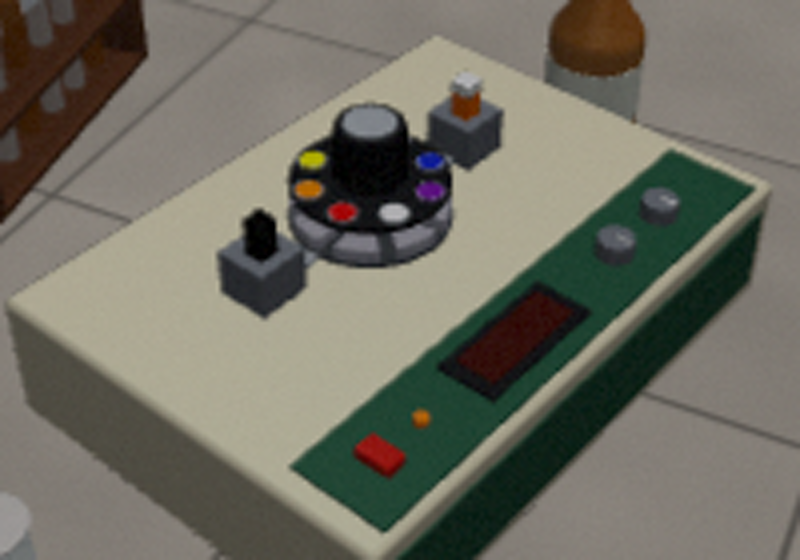

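```bash
cat > meas.py <<'E'
import numpy as np,cv2
from h import *
def discs(img,pred):
    # saturated blobs near predicted
    out=[]
    h=cv2.cvtColor(img,cv2.COLOR_BGR2HSV)
    for (u,v) in pred:
        u0,v0=int(round(u)),int(round(v)); w=img[v0-4:v0+5,u0-4:u0+5].astype(float).max(2)-60
        w=np.clip(w,0,None); yy,xx=np.mgrid[v0-4:v0+5,u0-4:u0+5]
        m=((xx-u)**2+(yy-v)**2)<20; w=w*m
        out.append(((w*xx).sum()/w.sum(),(w*yy).sum()/w.sum()))
    return out
if __name__=="__main__":
    img=cv2.imread("pics/top0.png")
    Z=lambda x,y:(150+(x+.5)/4-.5,110+(y+.5)/4-.5)
    names="yellow green cyan blue purple white red orange".split()
    pr=[Z(*p) for p in[(380,185),(424,200),(446,240),(431,284),(389,303),(345,290),(323,249),(339,206)]]
    c=np.array([at_z("top",*p,117)[:2] for p in discs(img,pr)])
    o=c.mean(0)
    for z in (117,): print("centre",o)
    for n,p in zip(names,c): d=p-o; print(n,np.hypot(*d).round(1),np.degrees(np.arctan2(d[1],d[0])).round(1))
    print("knobtop153",at_z("top",*Z(383,231),153))
    pl=at_z("top",*Z(244,208),139);cu=at_z("top",*Z(527,267),139)
    for n,p in(("plug",pl),("cuv",cu)):
        d=p[:2]-o; print(n,p,np.hypot(*d),np.degrees(np.arctan2(d[1],d[0])))
    for n,q in(("fl",(148,44)),("fr",(703,166)),("br",(620,577-8)),("bl",(42,440))): print(n,at_z("top",*Z(*q),90))
    print("side knob", at_z("side",150+372/4-.4,140+122/4-.4,153), "side cap",at_z("side",150+467/4-.4,140+80/4-.4,139))
    print("bottle",at_z("top",361,185,130),"flask",at_z("top",124,162,122))
    print(proj("side",[*o,117]),proj("top",[*o,117]))
E
python3 meas.py
```

```text
centre [587.72478817  58.62016157]
yellow 36.7 2.9
green 36.2 -42.1
cyan 36.2 -87.3
blue 36.2 -132.1
purple 36.1 -177.3
white 36.1 138.2
red 36.7 93.1
orange 35.7 47.8
knobtop153 [586.8062006   58.59564432 153.        ]
plug [605.7811196  138.94069611 139.        ] 82.32508350360213 77.33033705218257
cuv [566.83662417 -23.43948078 139.        ] 84.6764447654453 -104.28126297260991
fl [725.21151994 204.14701664  90.        ]
fr [ 638.0350687  -138.47837933   90.        ]
br [394.00147152 -75.35284818  90.        ]
bl [479.15119611 265.84503232  90.        ]
side knob [589.07829828  52.84104303 153.        ] side cap [568.63945557 -28.80181044 139.        ]
bottle [ 543.61681496 -208.32988315  130.        ] flask [614.30978674 344.74387365 122.        ]
(np.float64(242.07094955401374), np.float64(184.97485511128377)) (np.float64(245.768427064107), np.float64(170.5174760672283))
```

```bash
cat > fit.py <<'E'
import numpy as np,cv2
from meas import *
from scipy.optimize import least_squares
S=lambda x,y:(150+(x+.5)/4-.5,140+(y+.5)/4-.5)
T=lambda x,y:(150+(x+.5)/4-.5,110+(y+.5)/4-.5)
obs={"side":dict(y=S(312,160),o=S(308,189),r=S(342,212),w=S(394,213),p=S(431,190),b=S(430,161)),
"top":dict(zip("ygcbpwro",discs(cv2.imread("pics/top0.png"),[T(*p) for p in[(380,185),(424,200),(446,240),(431,284),(389,303),(345,290),(323,249),(339,206)]])))}
off=dict(zip("ygcbpwro",-45*np.arange(8)))
def res(p,cams):
    x,y,z,a=p; r=[]
    for c in cams:
        for k,(u,v) in obs[c].items():
            t=np.radians(a+off[k]); q=proj(c,[x+36*np.cos(t),y+36*np.sin(t),z]); r+=[q[0]-u,q[1]-v]
    return r
for cams in(["side"],["top"],["side","top"]):
    s=least_squares(res,[587,58,117,3],args=(cams,)); print(cams,s.x.round(1),np.sqrt(np.mean(s.fun**2)).round(2))
    s=least_squares(lambda p:res([p[0],p[1],117,p[2]],cams),[587,58,3]); print(cams,s.x.round(1),np.sqrt(np.mean(s.fun**2)).round(2))
E
python3 fit.py
```

```text
['side'] [587.3  58.9 121.8   3. ] 0.1
['side'] [590.2  53.3   3. ] 0.14
['top'] [586.5  58.5 122.4   2.9] 0.09
['top'] [587.7  58.6   2.9] 0.12
['side', 'top'] [587.   58.6 121.6   2.8] 0.15
['side', 'top'] [588.3  57.3   2.9] 0.66
```

Run:
```python
import cv2,numpy as np
from h import *
a=cv2.imread("pics/side0.png")[170:212,215:272]
a=np.clip(a.astype(float)*1.6,0,255).astype('uint8')
z=cv2.resize(a,None,fx=13,fy=13,interpolation=cv2.INTER_CUBIC)
# predicted nominal notches outer edge
for k in range(-11,-3+12):
    pass
for sh,col in((-10,(0,0,255)),(0,(0,255,0)),(10,(255,0,0))):
  for k in range(8):
    t=np.radians(-104.3+45*k+sh)
    for zz in(105,):
        u,v=proj("side",[587+47*np.cos(t),58.7+47*np.sin(t),zz]); 
        cv2.circle(z,(int((u-215+.5)*13),int((v-170+.5)*13)),4,col,-1)
cv2.imwrite("pics/ring.png",z)
```

```text
(no output)
```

View pics/ring.png

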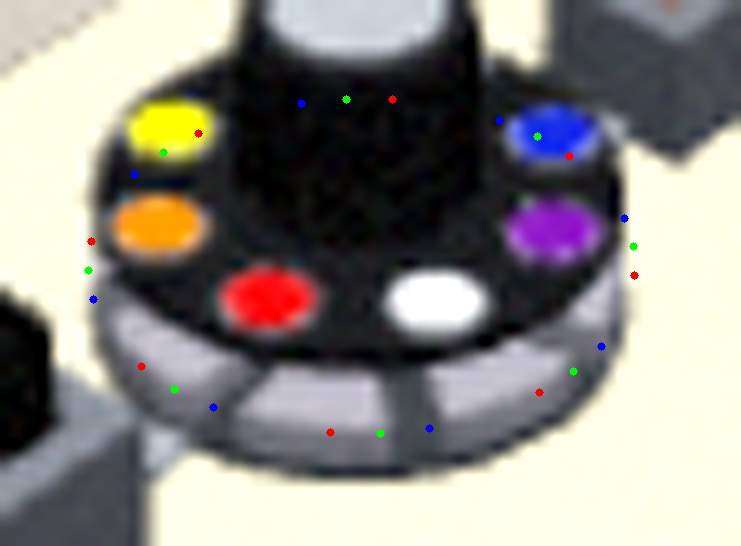

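The fit from both cameras puts the axis at about (587, 58.6) and green at −42°, with the cuvette direction at −104° and the plug at +76°. So green turns about −62° (clockwise seen from above). In the side view the ring's front notch is about 7° to the + side of nominal. Now moving above the knob.

Emit:
step_arm(targets=[[-50, -32, 0, 0, 0], [-100, -64, 0, 0, 0], [-148, -96, 0, 0, 0], [-196, -127, 0, 0, 0], [-244, -158, 0, 0, 0], [-292, -189, 0, 0, 0], [-340, -220, 0, 0, 0], [-390, -252, 0, 0, 0]])

```text
clock: 1.1
tool_pos: [485.9, 192.6, 248.1]
ee_rot: [-0.0, 0.173, 0.985, -0.0]
ft_force: [1.2, 0.6, -0.4]
finger_gap: 1.0
```

Emit:
step_arm(targets=[[-50, -32, 0, 0, 0], [-100, -64, 0, 0, 0], [-142, -92, 0, 0, 0], [-142, -92, 20, 0, 0], [-142, -92, 20, 0, 0]])

```text
clock: 1.72
tool_pos: [586.0, 58.7, 226.4]
ee_rot: [-0.002, 0.174, 0.985, -0.0]
ft_force: [-0.4, 0.4, 0.5]
finger_gap: 0.997
```

Run:
```python
from rig import manip
import cv2
from h import *
s=manip.sense();print(s['clock'],s['q'],s['tool_pos'],s['ee_rot'],s['ft_force'])
for n,(r,c) in(("side",(90,160)),("top",(110,160))):
    im=manip.camera(n); cv2.imwrite(f"pics/{n}1.png",im); a=im[r:r+150,c:c+190]; cv2.imwrite(f"pics/{n}1z.png",cv2.resize(a,None,fx=4,fy=4,interpolation=cv2.INTER_CUBIC))
```

```text
1.725 [-1.73705568e-02  3.65527915e-01  1.55825387e+00  2.99486967e-05
  1.22244632e+00 -1.23912768e+00] [585.97161517  58.74073342 226.35349001] [-2.29136777e-03  1.73639657e-01  9.84806528e-01 -3.48841528e-04] [-0.41843979  0.38240402  0.47108166]
```

View pics/side1z.png

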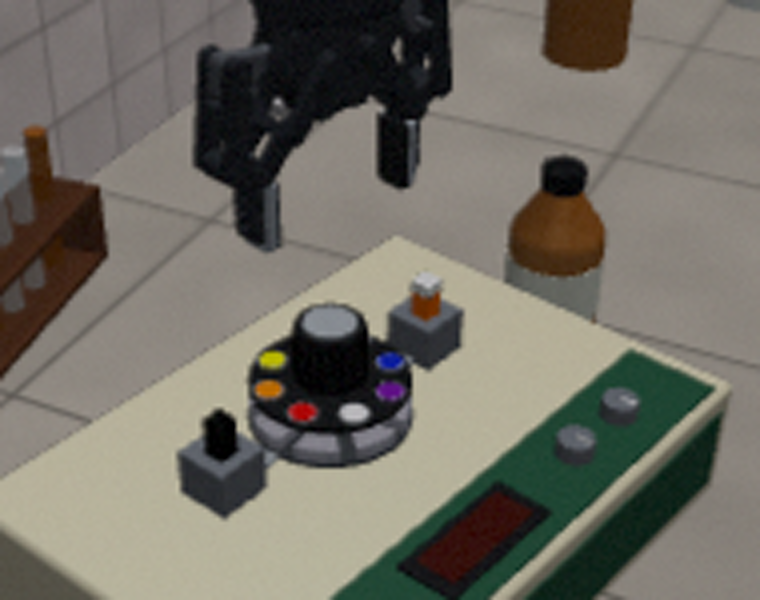

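View pics/top1z.png

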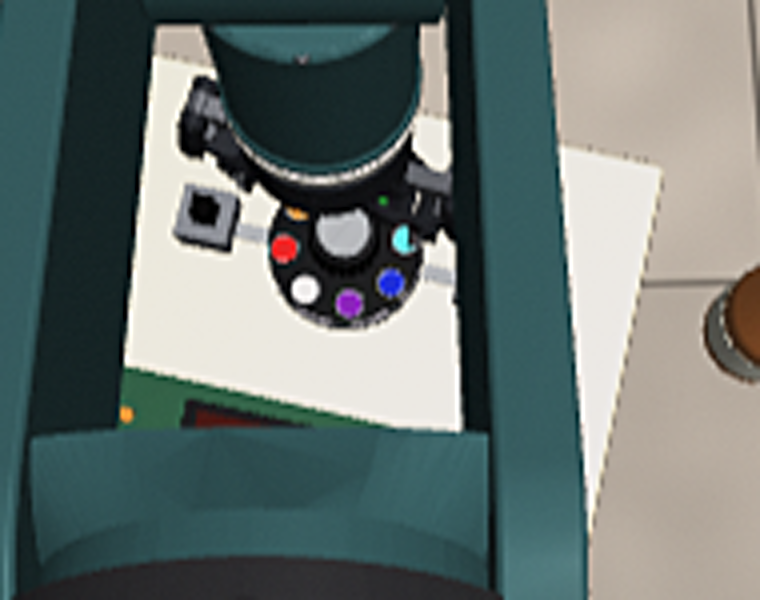

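Run:
```python
from h import *
for z in(209,215,222):
  print(z,proj("side",[586,58.7,z]))
  for s in(1,-1): 
    for r in (42.5,57): u,v=proj("side",[586+s*r*.341,58.7+s*r*.94,z]); print(((u-160+.5)*4,(v-90+.5)*4))
```

```text
209 (np.float64(242.43136718250872), np.float64(149.43035126977512))
(np.float64(268.9166110532576), np.float64(270.17080741482437))
(np.float64(246.4783747997178), np.float64(281.04874579262514))
(np.float64(390.4578675257346), np.float64(211.24824846995443))
(np.float64(409.63341275356765), np.float64(201.9520454621893))
215 (np.float64(242.409040105978), np.float64(146.9010247212017))
(np.float64(268.4894440777383), np.float64(259.8628039331127))
(np.float64(245.92503567262622), np.float64(270.6752391320674))
(np.float64(390.66407213075377), np.float64(201.319046655595))
(np.float64(409.93182805133983), np.float64(192.086304605357))
222 (np.float64(242.3826994450768), np.float64(143.91701860500837))
(np.float64(267.98529184406095), np.float64(247.69706248331795))
(np.float64(245.27188124446798), np.float64(258.43048455184226))
(np.float64(390.9072561260307), np.float64(189.60920648541185))
(np.float64(410.2837173675987), np.float64(180.4526892028914))
```

Emit:
step_arm(targets=[[-1, 0, 40, 0, 0], [-1, 0, 76, 0, 0], [-1, 0, 76, 0, 0], [-1, 0, 76, 0, 0]])

```text
clock: 2.33
tool_pos: [589.2, 59.5, 153.9]
ee_rot: [0.001, 0.173, 0.985, 0.0]
ft_force: [0.9, 0.3, 0.8]
finger_gap: 1.003
```

Run:
```python
from rig import manip
import cv2
from h import *
s=manip.sense();print(s['clock'],s['tool_pos'],s['ft_force'])
for n,(r,c) in(("side",(90,160)),("top",(110,160))):
    im=manip.camera(n); cv2.imwrite(f"pics/{n}2.png",im); a=im[r:r+150,c:c+190]; cv2.imwrite(f"pics/{n}2z.png",cv2.resize(a,None,fx=4,fy=4,interpolation=cv2.INTER_CUBIC))
```

```text
2.325 [589.1875957   59.47625215 153.90328876] [0.94804166 0.27411407 0.76114152]
```

View pics/side2z.png

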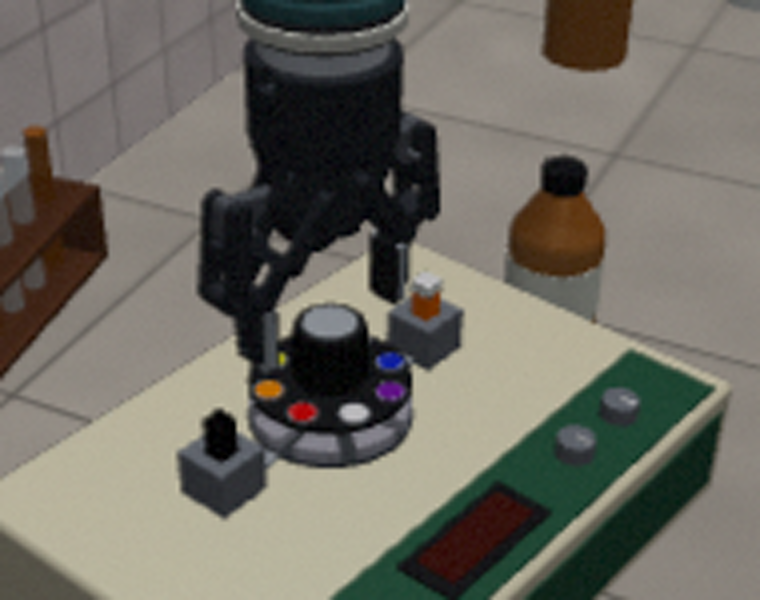

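View pics/top2z.png

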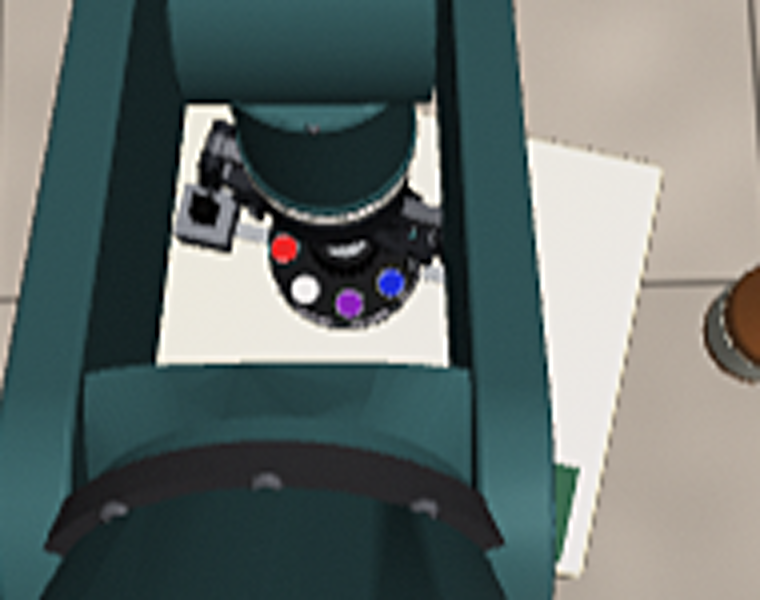

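Emit:
step_arm(targets=[[0, 0, 4, 0, 0], [0, 0, 4, 0, 0], [0, 0, 4, 0, 0]])

```text
clock: 2.8
tool_pos: [588.4, 58.9, 148.5]
ee_rot: [0.0, 0.173, 0.985, -0.0]
ft_force: [0.1, 0.2, -0.5]
finger_gap: 1.004
```

Emit:
step_arm(targets=[[1, 0, 0, 0, 0.3], [1, 0, 0, 0, 0.45], [1, 0, 0, 0, 0.6], [1, 0, 0, 0, 0.6], [1, 0, 0, 0, 0.6], [1, 0, 0, 0, 0.6]])

```text
clock: 3.55
tool_pos: [586.9, 58.2, 148.3]
ee_rot: [-0.0, 0.173, 0.985, -0.001]
ft_force: [-2.2, -6.0, 2.1]
finger_gap: 0.445
```

Run:
```python
from rig import manip
import cv2
from h import *
s=manip.sense();print(s)
for n,(r,c) in(("side",(90,160)),):
    im=manip.camera(n); cv2.imwrite(f"pics/{n}3.png",im); a=im[r:r+150,c:c+190]; cv2.imwrite(f"pics/{n}3z.png",cv2.resize(a,None,fx=4,fy=4,interpolation=cv2.INTER_CUBIC))
```

```text
{'clock': 3.55, 'q': array([-0.01710475,  0.44972299,  1.64112113, -0.00213978,  1.05175753,
       -1.23924403]), 'dq': array([ 1.34346694e-03, -3.36728530e-05, -5.14001265e-05,  3.35827139e-04,
       -2.40734385e-03, -1.28208448e-05]), 'effort': array([ 2.78888829e+00, -5.33644831e+01, -2.39909434e+01,  1.36272043e+00,
       -5.40106259e-01,  8.38573091e-03]), 'tool_pos': array([586.89940167,  58.20935876, 148.30576632]), 'ee_rot': array([-3.52865177e-04,  1.72923623e-01,  9.84934670e-01, -9.96253589e-04]), 'ft_force': array([-2.16725848, -5.95320207,  2.05967675]), 'wrist_torque': array([-0.58167949,  0.17347568,  0.02570083]), 'finger_gap': 0.445499420931637}
```

View pics/side3z.png

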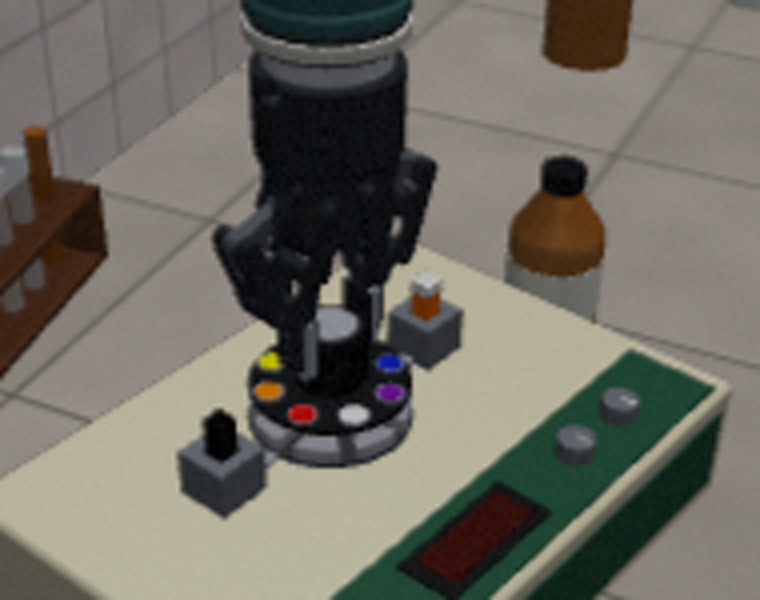

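Emit:
step_arm(targets=[[0, -0.5, 0, 8, 0.6], [0, -0.5, 0, 16, 0.6], [0, -0.5, 0, 24, 0.6], [0, -0.5, 0, 32, 0.6], [0, -0.5, 0, 40, 0.6], [0, -0.5, 0, 48, 0.6], [0, -0.5, 0, 48, 0.6]])

```text
clock: 4.47
tool_pos: [587.9, 58.8, 148.3]
ee_rot: [0.001, 0.558, 0.83, 0.0]
ft_force: [2.0, -0.4, -2.0]
finger_gap: 0.447
```

Run:
```python
from rig import manip
import cv2
from h import *
s=manip.sense();print(s['clock'],s['q'],s['tool_pos'],s['ft_force'],s['wrist_torque'])
for n,(r,c) in(("side",(90,160)),("top",(110,160))):
    im=manip.camera(n); cv2.imwrite(f"pics/{n}4.png",im); a=im[r:r+150,c:c+190]; cv2.imwrite(f"pics/{n}4z.png",cv2.resize(a,None,fx=4,fy=4,interpolation=cv2.INTER_CUBIC))
```

```text
4.475 [-1.72257915e-02  4.49890880e-01  1.64069640e+00 -8.91976695e-05
  1.04962507e+00 -4.03392317e-01] [587.93946008  58.75397969 148.34304128] [ 1.96980236 -0.35251313 -1.97627292] [-0.02201601 -0.59247193 -0.05044905]
```

View pics/side4z.png

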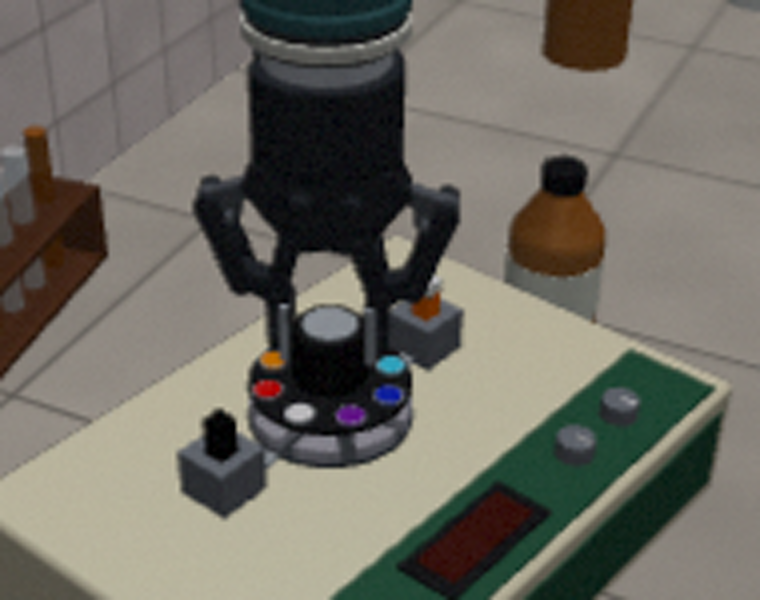

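View pics/top4z.png

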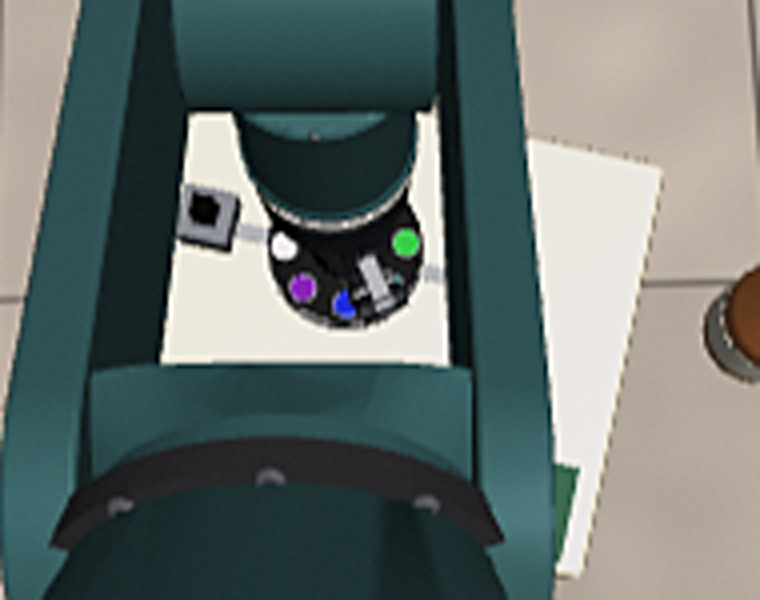

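```bash
cat > ang.py <<'E'
import sys,cv2
from meas import *
def ang(img,uv):
    p=discs(img,[uv])[0]; d=at_z("top",*p,120)[:2]-np.array([587.0,58.5]); return np.hypot(*d),np.degrees(np.arctan2(d[1],d[0]))
E
python3 - <<'E'
from ang import *
im=cv2.imread("pics/top4.png")
for q in((405,243),(284,247),(303,288)): print(ang(im,(160+q[0]/4-.4,110+q[1]/4-.4)))
from fit import *
S=lambda x,y:(160+(x+.5)/4-.5,90+(y+.5)/4-.5)
im=cv2.imread("pics/side4.png")
pr=dict(o=S(272,360),r=S(268,389),w=S(299,413),p=S(351,415),b=S(389,395),c=S(390,366))
obs["side"]=dict(zip(pr,discs(im,pr.values())))
print(least_squares(lambda p:res([p[0],p[1],121,p[2]],["side"]),[587,58,-45]).x)
E
```

```text
(np.float64(36.08435923943073), np.float64(-90.53676990464511))
(np.float64(36.396602991832744), np.float64(91.5954490371003))
(np.float64(36.037578960573974), np.float64(135.4799415522131))
['side'] [587.3  58.9 121.8   3. ] 0.1
['side'] [590.2  53.3   3. ] 0.14
['top'] [586.5  58.5 122.4   2.9] 0.09
['top'] [587.7  58.6   2.9] 0.12
['side', 'top'] [587.   58.6 121.6   2.8] 0.15
['side', 'top'] [588.3  57.3   2.9] 0.66
[587.74045498  59.1618467  -44.65272889]
```

Run:
```python
import cv2
from h import *
im=cv2.cvtColor(cv2.imread("pics/side0.png"),cv2.COLOR_BGR2GRAY).astype(np.float32)
import scipy.ndimage as nd
A=np.arange(95,290,3)
for lab,r,zs in(("wall",47,np.arange(97,103,1)),("edge",46,[104.5])):
  pr=[]
  for a in A:
    t=np.radians(a); v=[]
    for z in zs:
        u,w=proj("side",[587+r*np.cos(t),58.7+r*np.sin(t),z]); v.append(nd.map_coordinates(im,[[w],[u]],order=1)[0])
    pr.append(np.mean(v))
  print(lab,[(int(a),int(p)) for a,p in zip(A,pr)])
  # comb correlation
```

```text
wall [(95, 60), (98, 61), (101, 63), (104, 62), (107, 60), (110, 60), (113, 62), (116, 56), (119, 57), (122, 56), (125, 44), (128, 44), (131, 44), (134, 50), (137, 54), (140, 60), (143, 60), (146, 58), (149, 62), (152, 59), (155, 63), (158, 60), (161, 61), (164, 58), (167, 53), (170, 53), (173, 57), (176, 69), (179, 80), (182, 92), (185, 90), (188, 104), (191, 121), (194, 132), (197, 133), (200, 138), (203, 145), (206, 152), (209, 157), (212, 159), (215, 154), (218, 133), (221, 101), (224, 59), (227, 37), (230, 31), (233, 28), (236, 28), (239, 27), (242, 26), (245, 26), (248, 33), (251, 41), (254, 45), (257, 45), (260, 51), (263, 52), (266, 26), (269, 15), (272, 4), (275, 2), (278, 2), (281, 8), (284, 4), (287, 5)]
edge [(95, 84), (98, 89), (101, 90), (104, 90), (107, 90), (110, 89), (113, 87), (116, 89), (119, 87), (122, 75), (125, 50), (128, 47), (131, 49), (134, 63), (137, 80), (140, 87), (143, 86), (146, 85), (149, 90), (152, 89), (155, 88), (158, 90), (161, 86), (164, 78), (167, 66), (170, 60), (173, 64), (176, 69), (179, 74), (182, 72), (185, 75), (188, 80), (191, 100), (194, 114), (197, 131), (200, 153), (203, 154), (206, 152), (209, 146), (212, 130), (215, 109), (218, 86), (221, 43), (224, 19), (227, 18), (230, 16), (233, 17), (236, 18), (239, 23), (242, 38), (245, 56), (248, 48), (251, 38), (254, 38), (257, 49), (260, 67), (263, 52), (266, 18), (269, 13), (272, 3), (275, 1), (278, 5), (281, 8), (284, 6), (287, 7)]
```

Emit:
step_arm(targets=[[0, 0, 0, 7.5, 0.6], [0, 0, 0, 7.5, 0.6], [0, 0, 1, 7.5, 0.6], [0, 0, 1, 7.5, 0.6]])

```text
clock: 5.08
tool_pos: [588.1, 58.8, 148.0]
ee_rot: [0.001, 0.611, 0.792, 0.001]
ft_force: [3.8, -1.9, 2.2]
finger_gap: 0.447
```

Emit:
step_arm(targets=[[0, 0, 0.7, 0, 0.6], [0, 0, 0.7, 0, 0.6]])

```text
clock: 5.32
tool_pos: [588.1, 58.8, 147.1]
ee_rot: [0.001, 0.611, 0.791, 0.0]
ft_force: [4.1, -0.2, 3.3]
finger_gap: 0.443
```

Emit:
step_arm(targets=[[0, 0, 0.7, 0, 0.6], [0, 0, 0.7, 0, 0.6]])

```text
clock: 5.58
tool_pos: [588.1, 58.8, 146.2]
ee_rot: [0.001, 0.612, 0.791, 0.0]
ft_force: [5.0, -0.7, 3.0]
finger_gap: 0.447
```

Emit:
step_arm(targets=[[0, 0, 0.7, 0, 0.6], [0, 0, 0.7, 0, 0.6]])

```text
clock: 5.82
tool_pos: [588.1, 58.8, 145.4]
ee_rot: [0.001, 0.612, 0.791, 0.0]
ft_force: [5.3, -0.2, 3.2]
finger_gap: 0.448
```

Emit:
step_arm(targets=[[0, 0, 0.6, 0, 0.6], [0, 0, 0.6, 0, 0.6]])

```text
clock: 6.08
tool_pos: [588.1, 58.8, 144.8]
ee_rot: [0.001, 0.612, 0.791, 0.0]
ft_force: [5.2, -1.1, 3.4]
finger_gap: 0.449
```

Emit:
step_arm(targets=[[0, 0, 0.6, 0, 0.6], [0, 0, 0.6, 0, 0.6]])

```text
clock: 6.32
tool_pos: [588.1, 58.8, 144.3]
ee_rot: [0.001, 0.612, 0.791, 0.0]
ft_force: [5.3, -0.8, 3.8]
finger_gap: 0.443
```

```bash
cat > hgt.py <<'E'
from fit import *
from rig import manip
def go(name,zm):
    im=manip.camera("side"); cv2.imwrite(f"pics/{name}.png",im); a=im[90:240,160:350]; cv2.imwrite(f"pics/{name}z.png",cv2.resize(a,None,fx=4,fy=4,interpolation=cv2.INTER_CUBIC))
def blobs(name,a0,z0,keys="orwpbcgy"):
    im=cv2.imread(f"pics/{name}.png")
    for it in range(3):
        pr={}
        for k in keys:
            t=np.radians(a0+off[k]); pr[k]=proj("side",[587.2+36*np.cos(t),58.8+36*np.sin(t),z0])
        obs["side"]=dict(zip(pr,discs(im,pr.values())))
        s=least_squares(lambda p:res([587.2,58.8,p[0],p[1]],["side"]),[z0,a0]); z0,a0=s.x
    print(name,"disc z %.1f green ang %.1f rms %.2f"%(z0,a0-45,np.sqrt(np.mean(s.fun**2))))
E
python3 - <<'E' | tail -3
from hgt import *
go("side5",0)
blobs("side0",3,121.6,"yorwpb")
blobs("side4",-45,121.6,"orwpbc")
blobs("side5",-52,118,"rwpbc")
E
```

```text
side0 disc z 122.2 green ang -42.6 rms 0.24
side4 disc z 121.1 green ang -90.3 rms 0.32
side5 disc z 116.9 green ang -97.9 rms 0.11
```

View pics/side5z.png

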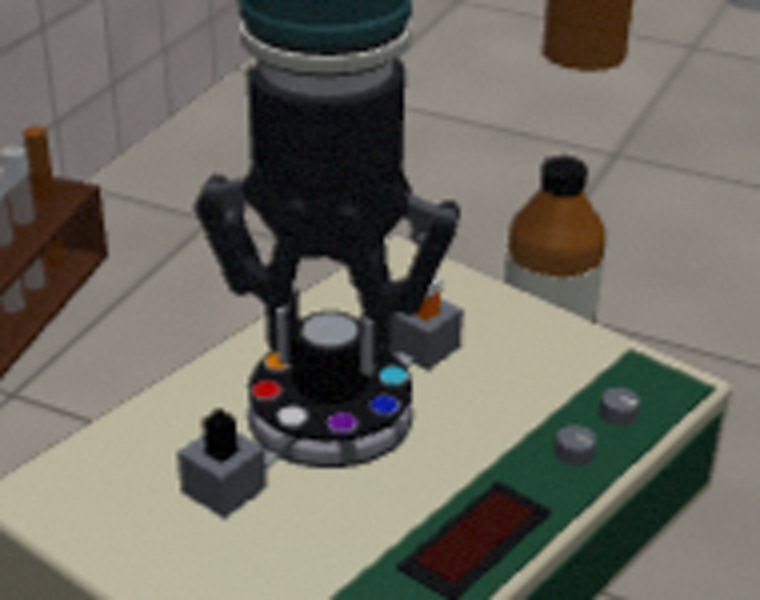

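The dog has dropped about 2 mm below the ring top without resistance beyond the bush friction. Next I release, rise, shut the fingers and press with the knob free to turn.

Emit:
step_arm(targets=[[0, 0, 0, 0, 0.4], [0, 0, 0, 0, 0], [0, 0, 0, 0, 0], [0, 0, 0, 0, 0], [0, 0, -20, 0, 0], [0, 0, -45, 0, 0], [0, 0, -45, 0, 1], [0, 0, -45, 0, 1]])

```text
clock: 7.38
tool_pos: [586.7, 58.9, 188.4]
ee_rot: [-0.0, 0.612, 0.791, -0.0]
ft_force: [-0.2, 0.1, -0.2]
finger_gap: 0.605
```

Emit:
step_arm(targets=[[0, 0, 0, 0, 1], [0, 0, 0, 0, 1], [0, 0, 0, 0, 1], [0, 0, 8, 0, 1], [0, 0, 8, 0, 1]])

```text
clock: 8.0
tool_pos: [586.5, 58.8, 180.0]
ee_rot: [-0.001, 0.612, 0.791, -0.001]
ft_force: [-1.3, 0.8, 0.5]
finger_gap: 0.003
```

```bash
python3 - <<'E' | tail -2
from hgt import *
print(manip.sense()['ft_force'])
go("side6",0); im=manip.camera("top"); cv2.imwrite("pics/top6z.png",cv2.resize(im[110:260,160:350],None,fx=4,fy=4,interpolation=cv2.INTER_CUBIC))
blobs("side6",-52,118,"rwpbc")
E
```

```text
[-1.31988931  0.82799159  0.50485456]
side6 disc z 117.0 green ang -97.8 rms 0.11
```

View pics/side6z.png

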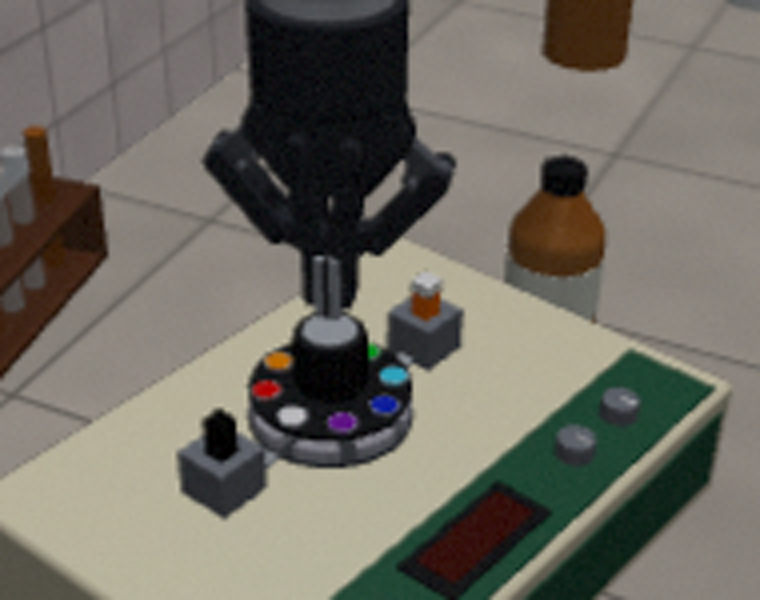

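View pics/top6z.png

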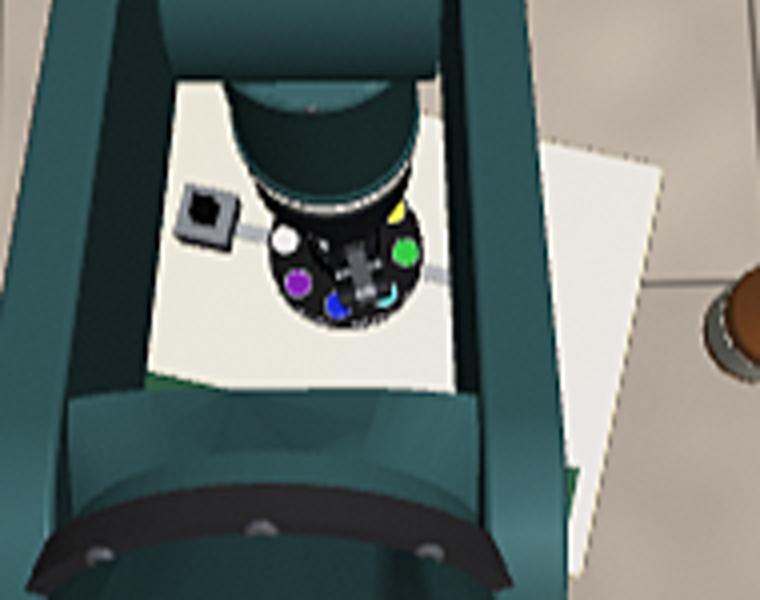

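Emit:
step_arm(targets=[[0, 1, 6, 0, 1], [0, 1, 8, 0, 1], [0, 1, 8, 0, 1]])

```text
clock: 8.48
tool_pos: [588.0, 59.1, 172.7]
ee_rot: [-0.0, 0.612, 0.791, -0.0]
ft_force: [-0.2, -0.5, -0.9]
finger_gap: 0.002
```

Emit:
step_arm(targets=[[0, 0, 1, 0, 1], [0, 0, 2, 0, 1], [0, 0, 2, 0, 1]])

```text
clock: 8.85
tool_pos: [588.2, 59.1, 171.0]
ee_rot: [0.0, 0.612, 0.791, -0.0]
ft_force: [-0.0, 0.8, 0.1]
finger_gap: -0.003
```

Emit:
step_arm(targets=[[0, 0, 1, 0, 1], [0, 0, 2, 0, 1], [0, 0, 2, 0, 1]])

```text
clock: 9.22
tool_pos: [588.1, 59.1, 168.9]
ee_rot: [-0.0, 0.612, 0.791, -0.0]
ft_force: [-0.8, -0.1, -0.9]
finger_gap: 0.005
```

Emit:
step_arm(targets=[[0, 0, 1, 0, 1], [0, 0, 2, 0, 1], [0, 0, 2, 0, 1]])

```text
clock: 9.6
tool_pos: [588.1, 59.1, 166.9]
ee_rot: [-0.0, 0.612, 0.791, -0.0]
ft_force: [-0.3, 0.3, 0.1]
finger_gap: -0.0
```

Emit:
step_arm(targets=[[0, 0, 1, 0, 1], [0, 0, 1, 0, 1]])

```text
clock: 9.85
tool_pos: [588.1, 59.1, 165.9]
ee_rot: [-0.0, 0.612, 0.791, -0.0]
ft_force: [0.2, -0.3, 0.4]
finger_gap: 0.003
```

Emit:
step_arm(targets=[[0, 0, 1, 0, 1], [0, 0, 1, 0, 1]])

```text
clock: 10.1
tool_pos: [588.3, 59.1, 165.3]
ee_rot: [0.0, 0.612, 0.791, 0.0]
ft_force: [-0.4, 0.2, 2.8]
finger_gap: -0.001
```

Emit:
step_arm(targets=[[0, 0, 0.7, 0, 1], [0, 0, 0.7, 0, 1]])

```text
clock: 10.35
tool_pos: [588.3, 59.1, 164.6]
ee_rot: [0.0, 0.612, 0.791, 0.0]
ft_force: [-0.7, -0.5, 4.6]
finger_gap: -0.001
```

Emit:
step_arm(targets=[[0, 0, 0.7, 0, 1], [0, 0, 0.7, 0, 1]])

```text
clock: 10.6
tool_pos: [588.3, 59.1, 163.8]
ee_rot: [0.0, 0.612, 0.791, 0.0]
ft_force: [-1.2, 0.2, 3.9]
finger_gap: 0.0
```

Emit:
step_arm(targets=[[0, 0, 0.7, 0, 1], [0, 0, 0.7, 0, 1]])

```text
clock: 10.85
tool_pos: [588.3, 59.1, 162.9]
ee_rot: [0.0, 0.612, 0.791, 0.0]
ft_force: [-0.5, 0.4, 4.2]
finger_gap: 0.004
```

Sliding down at the bush's friction only (~4–5 N).

Emit:
step_arm(targets=[[0, 0, 0.7, 0, 1], [0, 0, 0.7, 0, 1]])

```text
clock: 11.1
tool_pos: [588.2, 59.1, 162.1]
ee_rot: [0.0, 0.612, 0.791, -0.0]
ft_force: [-0.4, 0.2, 3.2]
finger_gap: -0.003
```

Emit:
step_arm(targets=[[0, 0, 0.7, 0, 1], [0, 0, 0.7, 0, 1]])

```text
clock: 11.35
tool_pos: [588.3, 59.1, 161.4]
ee_rot: [0.0, 0.612, 0.791, -0.0]
ft_force: [-0.7, 0.3, 3.2]
finger_gap: 0.003
```

Emit:
step_arm(targets=[[0, 0, 0.7, 0, 1], [0, 0, 0.7, 0, 1]])

```text
clock: 11.6
tool_pos: [588.3, 59.1, 160.7]
ee_rot: [0.0, 0.612, 0.791, -0.0]
ft_force: [0.1, 0.6, 3.4]
finger_gap: 0.001
```

Emit:
step_arm(targets=[[0, 0, 0.5, 0, 1], [0, 0, 0.5, 0, 1]])

```text
clock: 11.85
tool_pos: [588.3, 59.1, 160.3]
ee_rot: [0.0, 0.612, 0.791, -0.0]
ft_force: [-1.0, 0.6, 4.2]
finger_gap: 0.002
```

Emit:
step_arm(targets=[[0, 0, 0.4, 0, 1], [0, 0, 0.4, 0, 1]])

```text
clock: 12.1
tool_pos: [588.2, 59.1, 159.9]
ee_rot: [0.0, 0.612, 0.791, 0.0]
ft_force: [0.4, 0.3, 4.4]
finger_gap: 0.003
```

Emit:
step_arm(targets=[[0, 0, 0.4, 0, 1], [0, 0, 0.4, 0, 1]])

```text
clock: 12.35
tool_pos: [588.3, 59.2, 159.7]
ee_rot: [0.0, 0.612, 0.791, 0.0]
ft_force: [-1.0, 1.2, 6.2]
finger_gap: -0.005
```

Emit:
step_arm(targets=[[0, 0, 0.3, 0, 1], [0, 0, 0.3, 0, 1]])

```text
clock: 12.6
tool_pos: [588.3, 59.3, 159.6]
ee_rot: [0.0, 0.612, 0.791, 0.0]
ft_force: [-1.5, 1.1, 7.1]
finger_gap: 0.003
```

Emit:
step_arm(targets=[[0, 0, 0.4, 0, 1], [0, 0, 0.4, 0, 1]])

```text
clock: 12.85
tool_pos: [588.4, 59.3, 159.5]
ee_rot: [0.0, 0.612, 0.791, 0.0]
ft_force: [-1.0, 1.5, 9.7]
finger_gap: -0.004
```

Emit:
step_arm(targets=[[0, 0, 0.5, 0, 1], [0, 0, 0.5, 0, 1]])

```text
clock: 13.1
tool_pos: [588.4, 59.4, 159.3]
ee_rot: [0.0, 0.612, 0.791, 0.0]
ft_force: [-2.1, 0.7, 11.3]
finger_gap: 0.005
```

Emit:
step_arm(targets=[[0, 0, -10, 0, 1], [0, 0, -40, 0, 1], [0, 0, -80, 0, 1], [0, 0, -120, 0, 1], [0, 0, -120, 0, 1]])

```text
clock: 13.72
tool_pos: [590.1, 59.0, 281.7]
ee_rot: [0.003, 0.612, 0.791, 0.002]
ft_force: [0.3, 0.1, -0.8]
finger_gap: -0.002
```

```bash
python3 - <<'E' | tail -2
from hgt import *
print(manip.sense()['ft_force'])
go("side7",0); im=manip.camera("top"); cv2.imwrite("pics/top7z.png",cv2.resize(im[110:260,160:350],None,fx=4,fy=4,interpolation=cv2.INTER_CUBIC))
blobs("side7",-52,112,"orwpbc")
E
```

```text
[ 0.3145191   0.1340401  -0.77853868]
side7 disc z 111.3 green ang -97.5 rms 0.33
```

View pics/side7z.png

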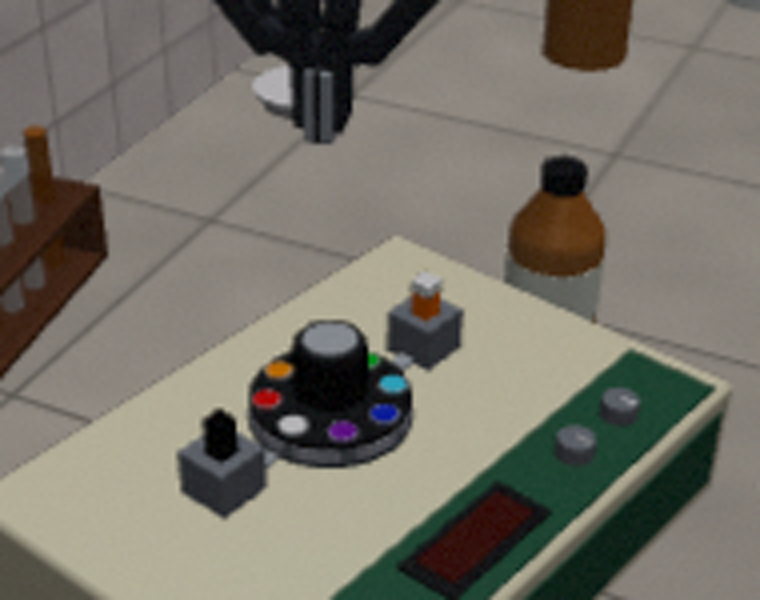

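The skirt has sunk onto the ring: the fitted disc height fell from about 122 to 111 mm, all in the same camera frame. Green is at −97.5°, beside the cuvette well, and the gripper is well clear. Cuvette and plug are standing where they were.

```bash
python3 -c "
from rig import manip
print(manip.hand_in())"
```

```text
the job is handed in; nothing more can be done
None
```

The filter knob is turned to the amber cuvette's well, fully home and released, and the job is handed in at about 14 s on the clock.

- **Turn:** I gripped the knob and turned it about 55° clockwise seen from above, the shorter way. Green never came near the plug.
- **Notch:** the side picture showed the ring shifted about 7°. The dog dropped into the notch there on the first try, with about 3–4 N on the wrist.
- **Press:** I let go, shut the fingers and pressed on the centre of the top with the knob free to turn. It slid about 6 mm at 3–5 N and met a firm stop, where I pressed to 11 N. I then lifted the gripper clear.

**Last checks:**
- **Green:** it ended at −97.5°, about 7° from squarely facing the cuvette's well (−104.3°), within the ring's possible 12° shift.
- **Height:** the knob came down about 10.5–11 mm in all. The stop put its top at about 142.5 mm by touch, against 143 mm for home.
- **Surroundings:** the cuvette, plug and bottle stand as before in the side picture. The flask was outside the last pictures I looked at, but the arm stayed well above it.

**Disagreement:** before the move, the two cameras together placed the turret about 4–5 mm higher than its stated height. The touch heights agreed with the stated dimensions, so I relied on touch.

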